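# Put the electronics kit parts back in their own trays

### The job

The three kit parts are in each other's trays: put the wire spool in the middle of the round tray, the stepper motor in the middle of the square tray and the battery pack in the middle of the long tray, lying lengthwise along it, each flat on the tray floor and still standing the way up it is now. A tray is meant for one part only, so set a part down on the empty cork mat, roughly in its middle, as the halfway place. Set parts down rather than dropping them, and leave the mug, the jar and the screwdriver where they are.

Things in the scene. Friction and masses are not known exactly. Their poses are not given: they have to be found in the camera images.
- spool: Spool of copper wire standing on end: a plain upright cylinder 62 mm in diameter, 45 mm high, black end discs (the outer surface to grip is straight, 62 mm all the way up), about 0.22 kg. Origin at the centre of its underside, z up along its axis.
- motor: Small stepper motor standing on its flat back: body 42 x 42 mm, 40 mm high, aluminium ends and a dark middle, with a thin 5 mm steel shaft standing a further 22 mm up from the centre of its top, about 0.28 kg. Origin at the centre of its underside, z up, x and y square to its side faces.
- battery: Black battery pack with a grey end and a blank paper label on top: a block 110 mm long (its x), 46 mm wide (its y) and 32 mm high, lying flat, about 0.32 kg. Origin at the centre of its underside, z up.
- round_tray: Round grey plastic tray fixed to the table, 142 mm in diameter outside and 132 mm inside, with a low rim: rim top 10 mm above the table, inner floor 5 mm above the table. Origin at its centre at table height (underside), z up. Home of the spool.
- square_tray: Square grey plastic tray fixed to the table, 100 x 100 mm outside and 90 x 90 mm inside, rim top 10 mm and inner floor 5 mm above the table. Origin at its centre at table height, z up, x and y along its sides. Home of the motor (it need not be turned square to the tray).
- long_tray: Long grey plastic tray fixed to the table, 140 mm (its x) by 76 mm (its y) outside and 130 x 66 mm inside, rim top 10 mm and inner floor 5 mm above the table. Origin at its centre at table height, z up. Home of the battery pack, whose length goes along the tray's x either way round.
- mat: Square cork mat 120 x 120 mm, 4 mm thick, fixed to the table and empty at the start: the halfway place. Origin at its centre at table height, z up (its top is at z = 4 mm).
- mug: Bystander: white mug 76 mm in diameter, 85 mm high, with pens to about 105 mm height and a handle at its +y. Origin at the centre of its underside. Loose.
- jar: Bystander: amber glass jar with a steel lid, 60 mm in diameter, 70 mm high. Origin at the centre of its underside. Loose.
- screwdriver: Bystander: screwdriver lying flat on the table, about 200 mm long, along its x with the handle at -x. Origin at its underside near the middle. Loose.
There are look-alikes about, which are no part of the job. Of the things that look like the battery, the middle-sized one is meant.

How it is judged:
By the outcome, as a careful person would: the job done as asked, in the order asked, and still so for the second after the job is handed in, with the robot touching nothing.
It also fails if it takes over 115 s, if anything falls off the work surface, if the arm or the gripper's body presses on something with over 40 N, if the wrist force passes 120 N, or if a joint passes its speed limit or range.

### The arm

A 6-joint arm with a two-finger parallel gripper is mounted at the origin on the work surface. World frame = base frame: x ahead of the robot, y to its left, z up, the work surface at z = 0. Lengths are in m, angles in degrees, forces in N, time in s.
With the tool pointing down it reaches from about 0.2 to 0.875 m from the base axis. Payload 3.4 kg.
Tool frame: the origin (TCP) lies between the finger pads; the fingertips stand 19 mm ahead of it and the grasp point (between the pads) is the TCP (nose_length is the distance from the TCP to the fingertips, in m); z points along the fingers, y is the line along which they close (so a half turn about z gives the same grasp; the last joint's range is limited). The gripper opens to 94 mm and grips with 3 to 60 N. Pads are 16 mm wide; open, the fingers measure 119 mm over their backs; the gripper's body (75 mm by 177 mm) begins 78 mm behind the grasp point.
Start: joints at [-76.261, 15.808, 86.224, -0, 77.962, -6.933], TCP at [0.203, -0.538, 0.224] pointing down, gripper open.
Joint ranges: [-165.64, 165.64], [-43.16, 119.46], [12.63, 154.43], [-67.54, 247.53], [6.08, 155.33], [-154.97, 154.97]. Speed limits (degrees/s): [147.25, 147.25, 180, 180, 180, 180].

### API

Orientations are given as a 3x3 rotation matrix whose columns are the frame's x, y, z axes.
In Python, from bench import observe, grab_frame, sign_off, search_frame, nose_length gives the robot as it stands. The module is installed in compiled form; this text tells all that it offers.
- The arm moves only by the tool jog_arm, called after ">>>" as a command line: name --argument value ..., lists and objects as JSON in quotes. Schema: {"type":"object","properties":{"increments":{"type":"string"},"only":{"type":"string"},"quiet":{"type":"boolean"},"lines":{"type":"string"}},"required":["increments"],"additionalProperties":false}. increments is a string of 1 to 10 rows, parted by semicolons, with the numbers parted by commas; each row has 7 numbers: the opening from 0.0 (shut) to 1.0 (fully open), then dx, dy, dz in shares of the most that a row can go, 1 being 62.5 mm, then a rotation vector rx, ry, rz in normalised numbers (1 is 120 degrees); each row shifts and turns the commanded pose from where the row before left it, along the tool's axes as they then stand; what a row does not reach is not made up. A row lasts 1/8 s, in which the tool goes at most 0.0625 m and 10.7 degrees, less where a joint would pass 70% of its speed; a pose out of reach is approached as far as the arm can. The fingers move at their own pace and stop on an object; the grip force is fixed at half the most. Time passes only in rows, so rows that do not move let the fingers close. The tool returns the time, the measured TCP pose, the force, the opening and the grip force at its end. only (a regular expression) keeps the lines of the reply that match it, lines (a string "A,B") keeps lines A to B, and quiet returns only ok. Shift and turn numbers lie between -1 and 1, and a call with a number outside is refused. Input that does not fit is refused with a message, and nothing moves.
- observe(): the state, without advancing time (a new reading comes with each control period).
- grab_frame(name): name is "scene" or "top"; returns a dict with "color" (384x512x3 uint8, red, green, blue), "depth" (384x512 float32, m along the optical axis (not along the pixel's ray), 0 where there is no reading), "vertical_fov" (degrees; the focal length in pixels is half the picture's height over the tangent of half this angle, whatever the lens; pixels are square), "cx", "cy" (the principal point, pixels), "k1" (the pictures are not rectified: a ray, as slopes to the right and down, at radius r is drawn at 1 + k1 r^2 times it, then the intrinsics apply), "R" (3x3) and "t" (3): a world point X has camera coordinates R X + t. Camera axes: x right, y down, z forward; pixel columns grow to the right and rows downward; lengths in m; the calibration is good to about 2 mm. A picture is of the moment at which its call begins.
- sign_off(): hands the job in; it is judged then, once.
Trained networks look in the newest picture that a camera, given by its name, has taken for a name from the list of things; names that differ only in an ending like _2 or _b are one class to them, and where a whole thing is asked for, a point or a joint stands for the part that bears it (a point fixed in the world has none). Each returns a list of dicts, best first, with "score" (0 to 1); they miss things now and then, are a little off and sometimes report something else, mostly with a low value. They report only what shows in the picture. A call takes as long as a camera call. They do not tell look-alikes from the thing itself.
- search_frame(camera, label): "point" ([x, y, z] in m, in the coordinates of the camera as it stood for that picture, good to about 4 mm: the middle of the surface that is visible of it).
The state is a dict: "clock": time; "joints": joint angles; "qvel": joint speeds; "joint_torque": joint torques, N m; "tool_pos": TCP position; "eef_rot": TCP orientation; "ft_force": force on the tool from outside, world axes, zero at the start; "moment": the same for the moment, N m; "width": opening from 0.0 (shut) to 1.0 (fully open); "gripper_force": force on a finger pad.
Only numpy, scipy, OpenCV 4.12 (cv2) and the standard library are available. Lean on these libraries where they do the work, as an engineer would, in place of code of your own. Each camera call takes 0.05 s, during which the arm holds its last target. There are 200 camera calls.

## Working session

There is one attempt and no reset: what is moved stays moved. The work goes in short steps, Python scripts to look and compute and a tool call to move; the robot and the scene stay as the last step left them, time stands still between calls to the robot, and variables do not carry over. Pictures are saved under pics/ and viewed, at most 14 in all, crops included, and the job is handed in when it is done.

```bash
mkdir -p pics; cat > h.py <<'E'
import numpy as np, cv2
from bench import *
def intr(f):
    h,w=f["depth"].shape; F=h/2/np.tan(np.radians(f["vertical_fov"])/2)
    return F
def cloud(f):
    h,w=f["depth"].shape; F=intr(f)
    v,u=np.mgrid[:h,:w].astype(float)
    a=(u-f["cx"])/F; b=(v-f["cy"])/F; rd=np.hypot(a,b); r=rd.copy()
    for _ in range(20): r=rd/(1+f["k1"]*r*r)
    s=np.where(rd>0,r/np.maximum(rd,1e-9),1)
    d=f["depth"]; P=np.stack([a*s*d,b*s*d,d],-1)
    W=(P-f["t"])@np.asarray(f["R"])
    W[d==0]=np.nan
    return W
def toworld(f,p): return np.asarray(f["R"]).T@(np.asarray(p)-f["t"])
def pix(f,X):
    c=np.asarray(f["R"])@X+f["t"]; a,b=c[0]/c[2],c[1]/c[2]; k=1+f["k1"]*(a*a+b*b); F=intr(f)
    return f["cx"]+a*k*F, f["cy"]+b*k*F
def save(img,n): cv2.imwrite("pics/"+n,cv2.cvtColor(img,cv2.COLOR_RGB2BGR))
E
python3 - <<'E'
from h import *
np.set_printoptions(precision=3,suppress=True)
for n in ["top","scene"]:
    f=grab_frame(n); save(f["color"],n+"0.png"); print(n,f["vertical_fov"],f["k1"],f["t"],-np.asarray(f["R"]).T@f["t"])
    for l in "spool motor battery round_tray square_tray long_tray mat mug jar screwdriver".split():
        for d in search_frame(n,l):
            w=toworld(f,d["point"]); print(l,round(d["score"],2),w,np.round(pix(f,w)))
s=observe(); print(s["tool_pos"],s["eef_rot"],s["clock"],s["ft_force"],nose_length)
E
```

```text
top 45.79092140169322 -0.17489959452740594 [-0.071  0.601  1.445] [ 0.334 -0.079  1.529]
spool 0.88 [0.459 0.337 0.049] [129. 232.]
motor 0.56 [ 0.505 -0.114  0.041] [266. 217.]
motor 0.48 [0.541 0.123 0.009] [195. 208.]
battery 0.95 [ 0.551 -0.526  0.049] [389. 201.]
battery 0.68 [ 0.452 -0.331  0.04 ] [332. 232.]
battery 0.61 [ 0.613 -0.32   0.025] [326. 185.]
round_tray 0.59 [ 0.452 -0.323  0.009] [328. 233.]
square_tray 0.66 [0.462 0.355 0.005] [128. 232.]
mat 0.89 [0.543 0.121 0.003] [196. 208.]
mug 0.82 [0.679 0.338 0.055] [131. 166.]
jar 0.67 [0.738 0.015 0.071] [226. 147.]
screwdriver 0.53 [ 0.783 -0.217  0.026] [294. 137.]
screwdriver 0.17 [ 0.453 -0.322  0.007] [328. 233.]
scene 44.10878123050156 -0.02777753307025149 [-0.028 -0.396  1.814] [ 1.539 -0.267  1.004]
spool 0.7 [0.471 0.338 0.05 ] [380. 140.]
motor 0.57 [ 0.517 -0.116  0.039] [241. 171.]
motor 0.54 [ 0.799 -0.219  0.022] [220. 255.]
battery 0.93 [ 0.623 -0.314  0.026] [177. 209.]
battery 0.91 [ 0.572 -0.529  0.043] [ 98. 203.]
battery 0.61 [ 0.47  -0.33   0.038] [168. 170.]
round_tray 0.62 [ 0.467 -0.331  0.004] [169. 178.]
round_tray 0.38 [ 0.517 -0.113  0.041] [242. 170.]
square_tray 0.78 [0.477 0.344 0.007] [380. 151.]
square_tray 0.66 [ 0.518 -0.117  0.039] [240. 171.]
long_tray 0.74 [ 0.537 -0.116  0.006] [242. 184.]
mat 0.96 [0.547 0.124 0.005] [320. 175.]
mat 0.55 [ 0.47  -0.334  0.039] [166. 170.]
jar 0.59 [0.76  0.013 0.051] [305. 223.]
screwdriver 0.82 [ 0.797 -0.216  0.018] [221. 255.]
[ 0.203 -0.538  0.224] [[ 0.936  0.353  0.   ]
 [ 0.353 -0.936 -0.   ]
 [-0.     0.    -1.   ]] 1.1 [-0.55  -0.541 -0.104] 0.019
```

View pics/top0.png

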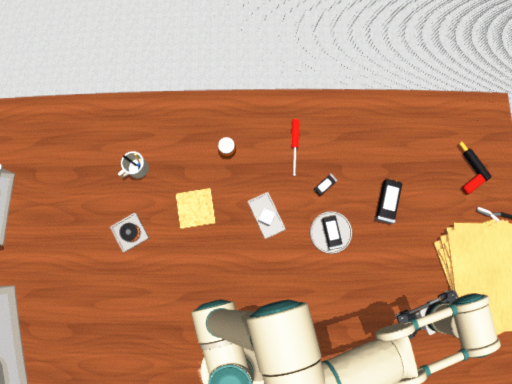

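View pics/scene0.png

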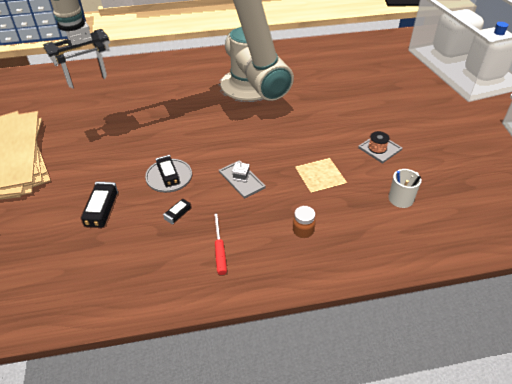

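Top picture: battery look-alikes are at (389,201) large, (332,232) in the round tray and (326,185) small, so the middle-sized one is (332,232). The motor sits in the long tray at (266,216), the spool in the square tray at (129,231) and the empty mat is at (196,208). I'll measure the poses from depth and make the close crop.

```bash
cat >> h.py <<'E'
def blob(W,c,r,zlo,zhi):
    m=(np.hypot(W[...,0]-c[0],W[...,1]-c[1])<r)&(W[...,2]>zlo)&(W[...,2]<zhi)
    return W[m]
def rect(P):
    (c,s,a)=cv2.minAreaRect((P[:,:2]*1000).astype(np.float32)); return np.round(c,1),np.round(s,1),round(a,1)
E
python3 - <<'E'
from h import *
np.set_printoptions(precision=4,suppress=True)
F={n:grab_frame(n) for n in ["top","scene"]}
things={"spool":((.46,.34),.06,.040,.056),"motor":((.508,-.114),.06,.036,.055),"battery":((.455,-.331),.08,.028,.05),"big":((.555,-.527),.1,.02,.08),"small":((.615,-.318),.06,.01,.05),
"round":((.455,-.33),.09,.003,.013),"square":((.465,.345),.09,.003,.013),"long":((.525,-.115),.1,.003,.013),"mat":((.545,.122),.1,.002,.008),"table":((.5,0),.05,-.05,.05)}
for n,f in F.items():
    W=cloud(f)
    for k,a in things.items():
        P=blob(W,*a)
        if len(P)>5: print(n,k,len(P),rect(P),"z",np.percentile(P[:,2],[10,50,90])*1000)
c=F["top"]["color"][120:265,100:420]; save(cv2.resize(c,None,fx=2.5,fy=2.5,interpolation=cv2.INTER_CUBIC),"crop1.png")
E
```

```text
top spool 254 (array([457.2, 341.5]), array([59.9, 59.1]), 26.7) z [45.3774 50.4713 54.0216]
top motor 162 (array([ 508.7, -116.8]), array([41.3, 41.9]), 62.4) z [41.617  46.7677 51.1044]
top battery 461 (array([ 454.6, -332.4]), array([110.8,  47.5]), 11.0) z [33.0461 37.6435 42.1196]
top big 785 (array([ 557.2, -531.3]), array([ 63.2, 146.4]), 73.5) z [36.1769 42.9075 47.3971]
top small 233 (array([ 605.1, -322.1]), array([ 83.1, 104.4]), 23.0) z [19.0829 24.5447 28.6232]
top round 921 (array([ 456. , -328.8]), array([173.7, 173.8]), 66.2) z [ 3.7056  6.5646 10.9924]
top square 749 (array([463.8, 344.9]), array([172.9, 178.6]), 21.2) z [ 3.4837  5.6295 10.5281]
top long 1134 (array([ 525.4, -115.8]), array([195.8, 194.8]), 89.8) z [ 3.4767  5.7096 10.3287]
top mat 1264 (array([545.1, 120.9]), array([198. , 196.1]), 64.2) z [2.4495 4.5318 7.1461]
top table 680 (array([500.5,   0.1]), array([97.8, 97.9]), 6.5) z [-3.1376  1.1892  5.4032]
scene spool 217 (array([456.7, 341. ]), array([57.1, 65.1]), 66.4) z [45.7324 49.5905 52.9781]
scene motor 155 (array([ 506.6, -114.5]), array([42.3, 51.5]), 64.0) z [40.0144 44.5368 47.5718]
scene battery 396 (array([ 453. , -331.8]), array([112.4,  46.3]), 11.6) z [32.915  36.2652 39.2473]
scene big 995 (array([ 556.2, -531.3]), array([ 63.9, 151.1]), 75.8) z [28.4117 40.8681 43.9073]
scene small 325 (array([ 615.6, -315. ]), array([37.3, 81.4]), 40.3) z [13.7182 21.9662 24.9678]
scene round 674 (array([ 453.2, -328.8]), array([170.1, 155.8]), 2.4) z [3.5064 5.8688 9.9929]
scene square 447 (array([471.8, 338.9]), array([167.8, 154.8]), 60.2) z [ 3.4622  6.0868 10.5244]
scene long 636 (array([ 517.4, -115.1]), array([183.6, 182.6]), 33.3) z [ 3.4692  5.9261 10.4431]
scene mat 993 (array([545.8, 126.1]), array([196.2, 186.9]), 0.7) z [2.3256 3.9621 6.2026]
scene table 555 (array([499.2,   0.3]), array([98.4, 97. ]), 67.5) z [-3.0994 -0.2165  2.2075]
```

View pics/crop1.png

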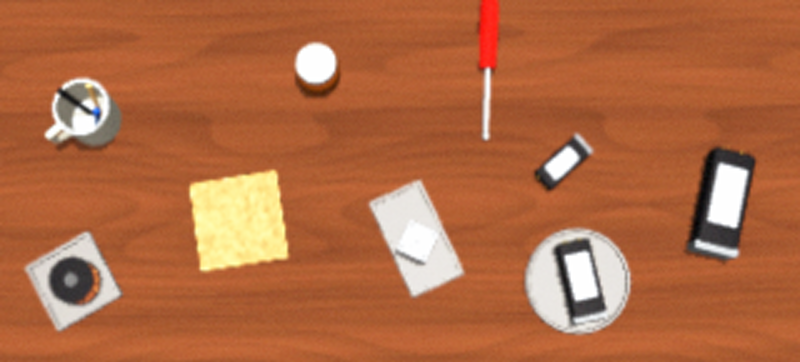

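The crop confirms the 110 × 47 mm battery in the round tray at crop (580,282), with the larger one at (722,205) and the smaller one at (563,160). Next, the tray outlines by colour on the rim plane.

```bash
cat >> h.py <<'E'
def plane(f,z):
    g=dict(f); g["depth"]=np.ones_like(f["depth"]); W=cloud(g); C=-np.asarray(f["R"]).T@f["t"]
    D=W-C; return C+D*((z-C[2])/D[...,2])[...,None]
def outline(f,c,r,z,kind):
    X=plane(f,z); hsv=cv2.cvtColor(f["color"],cv2.COLOR_RGB2HSV).astype(int)
    m=(hsv[...,1]<70)&(hsv[...,2]>110) if kind=="grey" else (hsv[...,0]>17)&(hsv[...,0]<32)&(hsv[...,2]>170)
    m&=(np.hypot(X[...,0]-c[0],X[...,1]-c[1])<r)
    n,l,st,_=cv2.connectedComponentsWithStats(m.astype(np.uint8),connectivity=8)
    m=l==1+np.argmax(st[1:,4]); return X[m]
E
python3 - <<'E'
from h import *
np.set_printoptions(precision=4,suppress=True)
for n in ["top","scene"]:
    f=grab_frame(n)
    for k,c,r,z,kd in [("round",(.455,-.33),.1,.01,"grey"),("square",(.465,.345),.1,.01,"grey"),("long",(.525,-.115),.11,.01,"grey"),("mat",(.545,.122),.11,.004,"y")]:
        P=outline(f,c,r,z,kd); print(n,k,len(P),rect(P)," circ",cv2.minEnclosingCircle((P[:,:2]*1000).astype(np.float32)))
E
```

```text
top round 1170 (array([ 454. , -331.8]), array([139.2, 138.2]), 88.4)  circ ((455.5506286621094, -331.8498840332031), 71.13496398925781)
top square 567 (array([461.1, 349.6]), array([101.5, 101.1]), 29.5)  circ ((461.03326416015625, 349.76873779296875), 68.97183990478516)
top long 953 (array([ 515.8, -115.7]), array([141. ,  77.1]), 24.1)  circ ((515.9278564453125, -115.63473510742188), 77.94180297851562)
top mat 1245 (array([542.6, 125. ]), array([122.1, 120.3]), 8.8)  circ ((542.6237182617188, 124.61127471923828), 82.81407165527344)
scene round 744 (array([ 458.5, -331.1]), array([133.9, 140.4]), 7.8)  circ ((456.009521484375, -331.4323425292969), 72.22564697265625)
scene square 327 (array([459.9, 351.9]), array([101.9, 103.2]), 29.0)  circ ((459.56890869140625, 351.10595703125), 67.87432098388672)
scene long 785 (array([ 511.1, -109.1]), array([140.4,  93.3]), 23.9)  circ ((513.922119140625, -114.49856567382812), 79.17489624023438)
scene mat 1036 (array([541.3, 126. ]), array([118.9, 118.9]), 8.7)  circ ((540.2688598632812, 126.46875), 81.16448211669922)
```

Measured poses (mm):

| Item | x | y | Yaw |
|---|---|---|---|
| Round tray | 455.5 | -331.7 | – |
| Square tray | 460.5 | 350 | – |
| Long tray | 515.5 | -115.6 | 24° |
| Mat | 542 | 125.5 | – |
| Motor | 508 | -116 | 62.4° |
| Battery | 454 | -332 | 11° |
| Spool | 457 | 341 | – |

The sizes match those given. The order is motor to mat, battery to long tray, spool to round tray, then motor to square tray.

Units first: shifts go in shares of 62.5 mm and turns go in shares of 120 degrees. So -10.5 degrees / 120 = -0.0875.

```bash
cat > go.py <<'E'
import sys; from h import *
x,y,z,yaw=map(float,sys.argv[1:5]); s=observe(); R=np.asarray(s["eef_rot"])
cur=np.degrees(np.arctan2(R[1,0],R[0,0])); rz=-((yaw-cur+180)%360-180)
a=np.radians(yaw); Rt=np.array([[np.cos(a),np.sin(a),0],[np.sin(a),-np.cos(a),0],[0,0,-1]])
d=Rt.T@(np.array([x,y,z])-s["tool_pos"])
print("t",s["clock"],"pos",np.round(s["tool_pos"],4),"yaw %.1f -> rz %.1f then d"%(cur,rz),np.round(d,4),"tilt",np.round(R[:2,2],3),"F",np.round(s["ft_force"],1),"w",s["width"])
E
```

>>> jog_arm --increments "1,0,0,0,0,0,-0.0867;1,0,0,0,0,0,-0.0867;1,0,0,0,0,0,-0.0867;1,0,0,0,0,0,-0.0875"

```text
clock: 1.8
tool_pos: [0.203, -0.538, 0.2245]
eef_rot: [[0.458, 0.889, 0.0], [0.889, -0.458, -0.0], [-0.0, 0.0, -1.0]]
ft_force: [-0.7, 0.3, -0.5]
width: 0.998
gripper_force: 0.0
```

```bash
python3 go.py .508 -.116 .15 62.4
```

```text
t 1.8 pos [ 0.203  -0.538   0.2245] yaw 62.7 -> rz 0.3 then d [0.5153 0.0748 0.0745] tilt [ 0. -0.] F [-0.7  0.3 -0.5] w 0.9983306645006413
```

Converted, 0.052 m is 0.832, 0.047 m is 0.752.

>>> jog_arm --increments "1,0.832,0.12,0.1184,0,0,0;1,0.832,0.12,0.1184,0,0,0;1,0.832,0.12,0.1184,0,0,0;1,0.832,0.12,0.1184,0,0,0;1,0.832,0.12,0.1184,0,0,0;1,0.832,0.12,0.1184,0,0,0;1,0.832,0.12,0.1184,0,0,0;1,0.832,0.12,0.1184,0,0,0;1,0.832,0.12,0.1184,0,0,0;1,0.752,0.12,0.1184,0,0,0" --quiet true

```text
ok
```

>>> jog_arm --increments "1,0,0,0,0,0,0" --quiet true

```text
ok
```

```bash
python3 go.py .508 -.116 .033 62.4
```

```text
t 3.175 pos [ 0.5094 -0.1141  0.1499] yaw 62.6 -> rz 0.2 then d [-0.0024 -0.0003  0.1169] tilt [-0.     0.001] F [ 0.3 -0.5 -0.1] w 0.9982581421515523
```

Converted, 0.03 m is 0.48, 0.02 m is 0.32.

>>> jog_arm --increments "1,-0.0384,0,0.48,0,0,0;1,0,0,0.48,0,0,0;1,0,0,0.48,0,0,0;1,0,0,0.32,0,0,0;1,0,0,0.112,0,0,0;1,0,0,0,0,0,0"

```text
clock: 3.92
tool_pos: [0.5069, -0.1193, 0.0336]
eef_rot: [[0.464, 0.886, -0.0], [0.886, -0.464, -0.0], [-0.0, -0.0, -1.0]]
ft_force: [-0.9, -0.7, -0.4]
width: 1.0
gripper_force: 0.0
```

```bash
python3 go.py .508 -.116 .033 62.4
```

```text
t 3.925 pos [ 0.5069 -0.1193  0.0336] yaw 62.3 -> rz -0.1 then d [ 0.0034 -0.0006  0.0006] tilt [-0. -0.] F [-0.9 -0.7 -0.4] w 0.9999465908943631
```

>>> jog_arm --increments "0,0,0,0,0,0,0;0,0,0,0,0,0,0;0,0,0,0,0,0,0;0,0,0,0,0,0,0;0,0,0,0,0,0,0;0,0,0,0,0,0,0;0,0,0,0,0,0,0;0,0,0,0,0,0,0"

```text
clock: 4.92
tool_pos: [0.5063, -0.1182, 0.0334]
eef_rot: [[0.464, 0.886, -0.002], [0.886, -0.464, 0.001], [-0.0, -0.002, -1.0]]
ft_force: [-1.6, 2.1, 3.2]
width: 0.447
gripper_force: 29.9
```

Converted, -0.03 m is -0.48, -0.02 m is -0.32.

>>> jog_arm --increments "0,0,0,-0.16,0,0,0;0,0,0,-0.48,0,0,0;0,0,0,-0.48,0,0,0;0,0,0,-0.32,0,0,0;0,0,0,0,0,0,0"

```text
clock: 5.55
tool_pos: [0.509, -0.1195, 0.1253]
eef_rot: [[0.464, 0.886, 0.005], [0.886, -0.464, -0.002], [0.0, 0.006, -1.0]]
ft_force: [0.2, -0.1, -2.9]
width: 0.446
gripper_force: 29.9
```

```bash
python3 go.py .542 .1255 .123 62.4
```

```text
t 5.55 pos [ 0.509  -0.1195  0.1253] yaw 62.4 -> rz -0.0 then d [ 0.2324 -0.0843  0.0023] tilt [ 0.005 -0.002] F [ 0.2 -0.1 -2.9] w 0.445910931262763
```

Converted, 0.045 m is 0.72, 0.04 m is 0.64.

>>> jog_arm --increments "0,0.32,-0.112,0,0,0,0;0,0.64,-0.232,0,0,0,0;0,0.72,-0.264,0,0,0,0;0,0.72,-0.264,0,0,0,0;0,0.64,-0.232,0,0,0,0;0,0.48,-0.176,0,0,0,0;0,0.1984,-0.0688,0,0,0,0;0,0,0,0,0,0,0;0,0,0,0,0,0,0" --quiet true

```text
ok
```

```bash
python3 go.py .542 .1255 .0335 62.4
```

```text
t 6.675 pos [0.54   0.1251 0.1231] yaw 62.3 -> rz -0.1 then d [0.0013 0.0016 0.0896] tilt [-0.001 -0.001] F [-0.4 -0.1 -2.7] w 0.4455959743565401
```

Converted, 0.03 m is 0.48, 0.02 m is 0.32.

>>> jog_arm --increments "0,0,0,0.32,0,0,0;0,0,0,0.48,0,0,0;0,0,0,0.32,0,0,0;0,0,0,0.208,0,0,0;0,0,0,0.048,0,0,0;0,0,0,0.016,0,0,0;0,0,0,0,0,0,0"

```text
clock: 7.55
tool_pos: [0.5409, 0.1263, 0.0371]
eef_rot: [[0.464, 0.886, 0.002], [0.886, -0.464, 0.0], [0.001, 0.001, -1.0]]
ft_force: [-0.8, -0.2, -2.0]
width: 0.443
gripper_force: 29.9
```

```bash
python3 go.py .542 .1255 .0325 62.4
```

```text
t 7.55 pos [0.5409 0.1263 0.0371] yaw 62.4 -> rz -0.0 then d [-0.0002  0.0014  0.0046] tilt [0.002 0.   ] F [-0.8 -0.2 -2. ] w 0.4432379444742407
```

Converted, 0.001 m is 0.016.

>>> jog_arm --increments "0,0,0,0.016,0,0,0;0,0,0,0.016,0,0,0;0,0,0,0,0,0,0" --only "pos|ft"

```text
tool_pos: [0.5402, 0.1264, 0.0345]
ft_force: [-0.3, -0.5, -2.7]
```

>>> jog_arm --increments "0,0,0,0.016,0,0,0;0,0,0,0,0,0,0" --only "pos|ft"

```text
tool_pos: [0.5402, 0.1263, 0.0333]
ft_force: [-0.2, -0.1, -2.0]
```

>>> jog_arm --increments "0,0,0,0.016,0,0,0;0,0,0,0,0,0,0" --only "pos|ft"

```text
tool_pos: [0.5403, 0.1263, 0.0324]
ft_force: [0.1, -0.3, -3.3]
```

Converted, 0.0007 m is 0.0112.

>>> jog_arm --increments "0,0,0,0.0112,0,0,0;0,0,0,0,0,0,0" --only "pos|ft"

```text
tool_pos: [0.5403, 0.1263, 0.0324]
ft_force: [-1.0, -0.8, 4.4]
```

>>> jog_arm --increments "0,0,0,0.0112,0,0,0;0,0,0,0,0,0,0" --only "pos|ft"

```text
tool_pos: [0.5403, 0.1264, 0.0324]
ft_force: [-2.5, -0.5, 9.5]
```

Converted, -0.0008 m is -0.0128.

>>> jog_arm --increments "1,0,0,-0.0128,0,0,0;1,0,0,0,0,0,0;1,0,0,0,0,0,0;1,0,0,0,0,0,0;1,0,0,0,0,0,0;1,0,0,0,0,0,0" --only "pos|width|ft"

```text
tool_pos: [0.5402, 0.1263, 0.0318]
ft_force: [-0.1, -0.6, -0.7]
width: 0.993
```

>>> jog_arm --increments "1,0,0,-0.32,0,0,0;1,0,0,-0.8,0,0,0;1,0,0,-0.8,0,0,0;1,0,0,0,0,0,0.0883;1,0,0,0,0,0,0.0883;1,0,0,0,0,0,0.0883;1,0,0,0,0,0,0.0883;1,0,0,0,0,0,0.075;1,0,0,0,0,0,0" --quiet true

```text
ok
```

```bash
python3 go.py .454 -.332 .14 11
```

```text
t 10.8 pos [0.5401 0.1264 0.1518] yaw 11.1 -> rz 0.1 then d [-0.172   0.4335  0.0118] tilt [-0. -0.] F [-0.3 -0.1 -0.2] w 0.9976354773480608
```

Converted, 0.0482 m is 0.7712, -0.0191 m is -0.3056.

>>> jog_arm --increments "1,-0.3056,0.7712,0.0208,0,0,0;1,-0.3056,0.7712,0.0208,0,0,0;1,-0.3056,0.7712,0.0208,0,0,0;1,-0.3056,0.7712,0.0208,0,0,0;1,-0.3056,0.7712,0.0208,0,0,0;1,-0.3056,0.7712,0.0208,0,0,0;1,-0.3056,0.7712,0.0208,0,0,0;1,-0.3056,0.7712,0.0208,0,0,0;1,-0.3056,0.7712,0.0208,0,0,0;1,0,0,0,0,0,0" --quiet true

```text
ok
```

>>> jog_arm --increments "1,0,0,0,0,0,0" --quiet true

```text
ok
```

```bash
python3 go.py .454 -.332 .031 11
python3 - <<'E'
from h import *
for n in ["top","scene"]:
    f=grab_frame(n); W=cloud(f); P=blob(W,(.54,.126),.06,.036,.053); print(n,len(P),rect(P) if len(P)>5 else "",np.median(P[:,2]))
E
```

```text
t 12.175 pos [ 0.4538 -0.3316  0.1399] yaw 11.0 -> rz 0.0 then d [0.0002 0.0005 0.1089] tilt [-0.001  0.001] F [0.3 0.5 0.3] w 1.0003360116702011
top 161 (array([544.2, 127. ]), array([43. , 42.3]), 63.5) 0.045322245434609054
scene 148 (array([543.1, 128.9]), array([42.3, 47.2]), 65.8) 0.04392074787108447
```

Converted, 0.03 m is 0.48, 0.015 m is 0.24.

>>> jog_arm --increments "1,0,0,0.48,0,0,0;1,0,0,0.48,0,0,0;1,0,0,0.48,0,0,0;1,0,0,0.24,0,0,0;1,0,0,0.064,0,0,0;1,0,0,0,0,0,0" --only "pos|ft"

```text
tool_pos: [0.4546, -0.3323, 0.0318]
ft_force: [0.3, -0.7, 0.2]
```

>>> jog_arm --increments "0,0,0,0,0,0,0;0,0,0,0,0,0,0;0,0,0,0,0,0,0;0,0,0,0,0,0,0;0,0,0,0,0,0,0;0,0,0,0,0,0,0;0,0,0,0,0,0,0;0,0,0,0,0,0,0"

```text
clock: 14.02
tool_pos: [0.454, -0.3323, 0.0312]
eef_rot: [[0.982, 0.19, -0.0], [0.19, -0.982, -0.0], [-0.0, 0.0, -1.0]]
ft_force: [-0.2, -0.2, 0.8]
width: 0.49
gripper_force: 30.0
```

>>> jog_arm --increments "0,0,0,-0.16,0,0,0;0,0,0,-0.48,0,0,0;0,0,0,-0.48,0,0,0;0,0,0,-0.32,0,0,0;0,0,0,0,0,0,0"

```text
clock: 14.65
tool_pos: [0.4549, -0.3329, 0.1229]
eef_rot: [[0.982, 0.19, 0.003], [0.19, -0.982, -0.003], [0.002, 0.003, -1.0]]
ft_force: [-0.0, -1.0, -2.5]
width: 0.488
gripper_force: 30.0
```

```bash
python3 go.py .5155 -.1156 .121 24.1
```

```text
t 14.65 pos [ 0.4549 -0.3329  0.1229] yaw 11.0 -> rz -13.1 then d [ 0.1441 -0.1736  0.0019] tilt [ 0.003 -0.003] F [-0.  -1.  -2.5] w 0.48829764907004586
```

Converted, -0.036 m is -0.576, -0.031 m is -0.496, -6.6 degrees / 120 = -0.055.

>>> jog_arm --increments "0,0,0,0,0,0,-0.0542;0,0,0,0,0,0,-0.055;0,0.208,-0.256,0,0,0,0;0,0.416,-0.496,0,0,0,0;0,0.48,-0.576,0,0,0,0;0,0.48,-0.576,0,0,0,0;0,0.416,-0.496,0,0,0,0;0,0.3056,-0.3776,0,0,0,0;0,0,0,0,0,0,0;0,0,0,0,0,0,0" --quiet true

```text
ok
```

```bash
python3 go.py .5155 -.1156 .036 24.1; python3 - <<'E'
from h import *
for n in ["top","scene"]:
    f=grab_frame(n); P=outline(f,(.457,-.331),.1,.01,"grey"); print(n,len(P),rect(P),cv2.minEnclosingCircle((P[:,:2]*1000).astype(np.float32)))
E
```

```text
t 15.9 pos [ 0.5142 -0.1144  0.1208] yaw 24.1 -> rz -0.0 then d [0.0007 0.0016 0.0848] tilt [-0.001 -0.   ] F [-0.1 -0.5 -3. ] w 0.4826793430545028
top 1378 (array([ 455.4, -331.8]), array([139.8, 137.4]), 43.6) ((455.203857421875, -331.8356628417969), 71.05951690673828)
scene 1176 (array([ 455.8, -330.9]), array([140.4, 137.7]), 78.6) ((455.4438171386719, -331.83447265625), 72.21733856201172)
```

Round tray is empty, centred at (455.5, -331.5).

Converted, 0.03 m is 0.48, 0.02 m is 0.32.

>>> jog_arm --increments "0,0.0112,0.016,0.32,0,0,0;0,0,0,0.48,0,0,0;0,0,0,0.32,0,0,0;0,0,0,0.208,0,0,0;0,0,0,0.032,0,0,0;0,0,0,0,0,0,0;0,0,0,0,0,0,0" --only "pos|ft"

```text
tool_pos: [0.5165, -0.1159, 0.037]
ft_force: [0.8, 0.3, -2.5]
```

>>> jog_arm --increments "0,0,0,0.016,0,0,0;0,0,0,0.016,0,0,0;0,0,0,0,0,0,0" --only "pos|ft"

```text
tool_pos: [0.5158, -0.1155, 0.0342]
ft_force: [-0.5, -0.1, -3.2]
```

>>> jog_arm --increments "0,0,0,0.016,0,0,0;0,0,0,0,0,0,0" --only "pos|ft"

```text
tool_pos: [0.5158, -0.1155, 0.0331]
ft_force: [0.2, 0.1, -2.4]
```

Converted, 0.001 m is 0.016.

>>> jog_arm --increments "0,0,0,0.016,0,0,0;0,0,0,0,0,0,0" --only "pos|ft"

```text
tool_pos: [0.5158, -0.1156, 0.0321]
ft_force: [0.2, 0.4, -3.3]
```

>>> jog_arm --increments "0,0,0,0.0112,0,0,0;0,0,0,0,0,0,0" --only "pos|ft"

```text
tool_pos: [0.5158, -0.1156, 0.0314]
ft_force: [-0.7, 0.5, -3.2]
```

Converted, 0.0006 m is 0.0096.

>>> jog_arm --increments "0,0,0,0.0096,0,0,0;0,0,0,0,0,0,0" --only "pos|ft"

```text
tool_pos: [0.5159, -0.1156, 0.0312]
ft_force: [0.2, -0.4, 1.2]
```

Converted, -0.05 m is -0.8, -0.02 m is -0.32.

>>> jog_arm --increments "1,0,0,0,0,0,0;1,0,0,0,0,0,0;1,0,0,0,0,0,0;1,0,0,0,0,0,0;1,0,0,0,0,0,0;1,0,0,-0.32,0,0,0;1,0,0,-0.8,0,0,0;1,0,0,-0.8,0,0,0;1,0,0,0,0,0,0" --only "pos|width|ft"

```text
tool_pos: [0.5187, -0.1166, 0.1549]
ft_force: [-0.1, 0.3, 0.4]
width: 1.001
```

```bash
python3 go.py .457 .3412 .15 24.1
```

```text
t 19.375 pos [ 0.5187 -0.1166  0.1549] yaw 24.1 -> rz -0.0 then d [ 0.1306 -0.443   0.0049] tilt [ 0.009 -0.003] F [-0.1  0.3  0.4] w 1.0006905419766543
```

Converted, -0.0492 m is -0.7872, 0.0147 m is 0.2352.

>>> jog_arm --increments "1,0.2352,-0.7872,0,0,0,0;1,0.2352,-0.7872,0,0,0,0;1,0.2352,-0.7872,0,0,0,0;1,0.2352,-0.7872,0,0,0,0;1,0.2352,-0.7872,0,0,0,0;1,0.2352,-0.7872,0,0,0,0;1,0.2352,-0.7872,0,0,0,0;1,0.2352,-0.7872,0,0,0,0;1,0.2352,-0.7872,0,0,0,0;1,0,0,0,0,0,0" --quiet true

```text
ok
```

>>> jog_arm --increments "1,0,0,0,0,0,0" --quiet true

```text
ok
```

```bash
python3 go.py .457 .3412 .033 24.1
python3 - <<'E'
from h import *
for n in ["top","scene"]:
    f=grab_frame(n); W=cloud(f); P=blob(W,(.5155,-.116),.08,.028,.05); print(n,len(P),rect(P) if len(P)>5 else "",np.median(P[:,2]))
    P=outline(f,(.5155,-.116),.11,.01,"grey"); print(rect(P))
E
```

```text
t 20.75 pos [0.4552 0.3418 0.1495] yaw 24.1 -> rz 0.0 then d [0.0014 0.0013 0.1165] tilt [-0.002 -0.002] F [-0.3 -0.4  0.1] w 0.9981833587609881
top 458 (array([ 517.9, -117.6]), array([111.2,  46. ]), 24.2) 0.038042534275144244
(array([ 515.8, -115.7]), array([141. ,  77.1]), 24.1)
scene 425 (array([ 514.6, -115.8]), array([113.9,  48.5]), 24.3) 0.0362490242812853
(array([ 509.7, -117.2]), array([150.6,  78.2]), 24.8)
```

Converted, 0.03 m is 0.48, 0.02 m is 0.32.

>>> jog_arm --increments "1,0.016,0.0112,0.48,0,0,0;1,0,0,0.48,0,0,0;1,0,0,0.48,0,0,0;1,0,0,0.32,0,0,0;1,0,0,0.096,0,0,0;1,0,0,0,0,0,0" --only "pos|ft"

```text
tool_pos: [0.4576, 0.3417, 0.0349]
ft_force: [-0.1, -0.4, -0.3]
```

>>> jog_arm --increments "0,0,0,0,0,0,0;0,0,0,0,0,0,0;0,0,0,0,0,0,0;0,0,0,0,0,0,0;0,0,0,0,0,0,0;0,0,0,0,0,0,0;0,0,0,0,0,0,0"

```text
clock: 22.48
tool_pos: [0.4574, 0.3426, 0.0352]
eef_rot: [[0.913, 0.408, 0.0], [0.408, -0.913, 0.0], [0.001, -0.0, -1.0]]
ft_force: [-1.2, 0.2, 4.6]
width: 0.656
gripper_force: 30.0
```

>>> jog_arm --increments "0,0,0,-0.16,0,0,0;0,0,0,-0.48,0,0,0;0,0,0,-0.64,0,0,0;0,0,0,-0.64,0,0,0;0,0,0,0,0,0,0;0,0,0,0,0,0,0"

```text
clock: 23.22
tool_pos: [0.4562, 0.3418, 0.1535]
eef_rot: [[0.913, 0.408, -0.002], [0.408, -0.913, -0.001], [-0.003, 0.0, -1.0]]
ft_force: [-0.4, 0.6, -3.8]
width: 0.654
gripper_force: 30.0
```

```bash
python3 go.py .4555 -.3315 .15 24.1; python3 - <<'E'
from h import *
f=grab_frame("top"); save(f["color"],"t2.png")
for n in ["top","scene"]:
    f=grab_frame(n); W=cloud(f); P=blob(W,(.543,.127),.06,.036,.053); print(n,len(P),rect(P) if len(P)>5 else "",np.median(P[:,2]))
E
```

```text
t 23.225 pos [0.4562 0.3418 0.1535] yaw 24.1 -> rz -0.0 then d [-0.2756  0.6143  0.0035] tilt [-0.002 -0.001] F [-0.4  0.6 -3.8] w 0.6542493489351884
top 159 (array([543.9, 126.8]), array([41.5, 41.6]), 63.5) 0.045456427613665404
scene 151 (array([542.2, 128.7]), array([42.2, 45.4]), 63.8) 0.04353087124420356
```

Converted, 0.0446 m is 0.7136, 0.0357 m is 0.5712.

>>> jog_arm --increments "0,-0.128,0.2848,0,0,0,0;0,-0.256,0.5712,0,0,0,0;0,-0.32,0.7136,0,0,0,0;0,-0.32,0.7136,0,0,0,0;0,-0.32,0.7136,0,0,0,0;0,-0.32,0.7136,0,0,0,0;0,-0.32,0.7136,0,0,0,0;0,-0.32,0.7136,0,0,0,0;0,-0.32,0.7136,0,0,0,0;0,-0.32,0.7136,0,0,0,0" --quiet true

```text
ok
```

>>> jog_arm --increments "0,-0.32,0.7136,0,0,0,0;0,-0.32,0.7136,0,0,0,0;0,-0.32,0.7136,0,0,0,0;0,-0.256,0.5712,0,0,0,0;0,-0.16,0.3568,0,0,0,0;0,-0.0896,0.2,0,0,0,0;0,0,0,0,0,0,0;0,0,0,0,0,0,0" --quiet true

```text
ok
```

```bash
python3 go.py .4555 -.3315 .037 24.1
```

```text
t 25.625 pos [ 0.4561 -0.3297  0.1548] yaw 24.1 -> rz 0.0 then d [-0.0013  0.0014  0.1178] tilt [-0.001  0.001] F [-0.1  0.4 -3.2] w 0.6534394978198996
```

Converted, 0.03 m is 0.48, 0.02 m is 0.32.

>>> jog_arm --increments "0,-0.016,0.0192,0.32,0,0,0;0,0,0,0.48,0,0,0;0,0,0,0.48,0,0,0;0,0,0,0.32,0,0,0;0,0,0,0.192,0,0,0;0,0,0,0.048,0,0,0;0,0,0,0,0,0,0;0,0,0,0,0,0,0" --only "pos|ft"

```text
tool_pos: [0.4564, -0.333, 0.0408]
ft_force: [0.3, -0.2, -3.1]
```

>>> jog_arm --increments "0,0,0,0.016,0,0,0;0,0,0,0,0,0,0" --only "pos|ft"

```text
tool_pos: [0.4559, -0.3328, 0.0391]
ft_force: [1.2, -0.6, -2.5]
```

>>> jog_arm --increments "0,0,0,0.016,0,0,0;0,0,0,0,0,0,0" --only "pos|ft"

```text
tool_pos: [0.4558, -0.3326, 0.0378]
ft_force: [0.1, -0.5, -1.9]
```

Converted, -0.001 m is -0.016.

>>> jog_arm --increments "0,0,-0.016,0.016,0,0,0;0,0,0,0,0,0,0" --only "pos|ft"

```text
tool_pos: [0.4553, -0.3315, 0.0367]
ft_force: [-1.0, 0.9, -1.7]
```

>>> jog_arm --increments "0,0,0,0.0128,0,0,0;0,0,0,0,0,0,0" --only "pos|ft"

```text
tool_pos: [0.4554, -0.3317, 0.036]
ft_force: [-0.1, -0.5, -1.9]
```

Converted, 0.0006 m is 0.0096.

>>> jog_arm --increments "0,0,0,0.0096,0,0,0;0,0,0,0,0,0,0" --only "pos|ft"

```text
tool_pos: [0.4554, -0.3317, 0.0354]
ft_force: [-0.3, -0.2, -1.7]
```

Converted, 0.0006 m is 0.0096.

>>> jog_arm --increments "0,0,0,0.0096,0,0,0;0,0,0,0,0,0,0" --only "pos|ft"

```text
tool_pos: [0.4555, -0.3318, 0.0352]
ft_force: [-0.2, -0.1, 1.5]
```

Contact. Release, rise, and turn to 63.5° for the motor.

Converted, -0.05 m is -0.8, -0.02 m is -0.32.

>>> jog_arm --increments "1,0,0,0,0,0,0;1,0,0,0,0,0,0;1,0,0,0,0,0,0;1,0,0,0,0,0,0;1,0,0,-0.32,0,0,0;1,0,0,-0.8,0,0,0;1,0,0,-0.8,0,0,0" --only "width|ft"

```text
ft_force: [0.5, -0.2, -0.6]
width: 0.999
```

>>> jog_arm --increments "1,0,0,0,0,0,-0.0833;1,0,0,0,0,0,-0.0833;1,0,0,0,0,0,-0.0833;1,0,0,0,0,0,-0.0783;1,0,0,0,0,0,0" --quiet true

```text
ok
```

```bash
python3 go.py .5432 .1275 .15 63.5
```

```text
t 29.625 pos [ 0.4554 -0.3316  0.1548] yaw 63.4 -> rz -0.1 then d [ 0.4501 -0.1263  0.0048] tilt [-0. -0.] F [ 0.4 -0.1 -0. ] w 0.9991706141751053
```

Converted, 0.05 m is 0.8, -0.0143 m is -0.2288.

>>> jog_arm --increments "1,0.8,-0.224,0,0,0,0;1,0.8,-0.224,0,0,0,0;1,0.8,-0.224,0,0,0,0;1,0.8,-0.224,0,0,0,0;1,0.8,-0.224,0,0,0,0;1,0.8,-0.224,0,0,0,0;1,0.8,-0.224,0,0,0,0;1,0.8,-0.224,0,0,0,0;1,0.8,-0.2288,0,0,0,0;1,0,0,0,0,0,0" --quiet true

```text
ok
```

>>> jog_arm --increments "1,0,0,0,0,0,0" --quiet true

```text
ok
```

```bash
python3 go.py .5432 .1275 .033 63.5
python3 - <<'E'
from h import *
for n in ["top","scene"]:
    f=grab_frame(n); W=cloud(f); P=blob(W,(.4555,-.3315),.06,.040,.056); print(n,len(P),rect(P) if len(P)>5 else "",np.median(P[:,2]))
    P=outline(f,(.461,.35),.1,.01,"grey"); print(rect(P))
E
```

```text
t 31.0 pos [0.5431 0.127  0.1546] yaw 63.4 -> rz -0.1 then d [ 5.000e-04 -1.000e-04  1.216e-01] tilt [-0.001 -0.001] F [-0.8  0.1 -0.1] w 1.0000028058988486
top 262 (array([ 458.3, -330.7]), array([60.7, 59.3]), 89.4) 0.050729650446276656
(array([454.7, 323.8]), array([161.7, 139. ]), 31.2)
scene 251 (array([ 456.3, -331.3]), array([57.3, 62.8]), 83.6) 0.049344261734554015
(array([460.3, 352. ]), array([105. , 103.1]), 30.6)
```

Converted, 0.03 m is 0.48, 0.023 m is 0.368.

>>> jog_arm --increments "1,0,0,0.48,0,0,0;1,0,0,0.48,0,0,0;1,0,0,0.48,0,0,0;1,0,0,0.368,0,0,0;1,0,0,0.112,0,0,0;1,0,0,0,0,0,0" --only "pos|ft"

```text
tool_pos: [0.5436, 0.1264, 0.0349]
ft_force: [-1.1, -0.9, -0.0]
```

>>> jog_arm --increments "0,0,0,0,0,0,0;0,0,0,0,0,0,0;0,0,0,0,0,0,0;0,0,0,0,0,0,0;0,0,0,0,0,0,0;0,0,0,0,0,0,0;0,0,0,0,0,0,0;0,0,0,0,0,0,0" --only "pos|ft|wid|gripper"

```text
tool_pos: [0.5428, 0.1275, 0.0348]
ft_force: [-1.9, 2.2, 2.9]
width: 0.448
gripper_force: 30.0
```

>>> jog_arm --increments "0,0,0,-0.16,0,0,0;0,0,0,-0.48,0,0,0;0,0,0,-0.48,0,0,0;0,0,0,-0.32,0,0,0;0,0,0,0,0,0,0;0,0,0,0,0,0,0" --quiet true

```text
ok
```

```bash
python3 go.py .4607 .350 .123 63.5
```

```text
t 33.6 pos [0.5429 0.1271 0.1241] yaw 63.5 -> rz -0.0 then d [ 0.1628 -0.1731  0.0011] tilt [-0.001 -0.   ] F [-0.6 -0.2 -2.4] w 0.44425564334516615
```

Converted, -0.034 m is -0.544, 0.032 m is 0.512.

>>> jog_arm --increments "0,0.224,-0.2384,0,0,0,0;0,0.448,-0.4768,0,0,0,0;0,0.512,-0.544,0,0,0,0;0,0.512,-0.544,0,0,0,0;0,0.448,-0.4768,0,0,0,0;0,0.288,-0.3072,0,0,0,0;0,0.1728,-0.1824,0,0,0,0;0,0,0,0,0,0,0;0,0,0,0,0,0,0" --quiet true

```text
ok
```

```bash
python3 go.py .4607 .350 .039 63.5
```

```text
t 34.725 pos [0.4613 0.3495 0.1245] yaw 63.5 -> rz -0.0 then d [ 0.0001 -0.0008  0.0855] tilt [-0.    -0.001] F [ 0.5 -0.2 -2.3] w 0.44463968852182584
```

Converted, 0.03 m is 0.48, 0.02 m is 0.32.

>>> jog_arm --increments "0,0,0,0.32,0,0,0;0,0,0,0.48,0,0,0;0,0,0,0.32,0,0,0;0,0,0,0.192,0,0,0;0,0,0,0.048,0,0,0;0,0,0,0,0,0,0;0,0,0,0,0,0,0" --only "pos|ft"

```text
tool_pos: [0.4619, 0.3506, 0.0407]
ft_force: [-0.3, 0.1, -3.0]
```

>>> jog_arm --increments "0,0,0,0.016,0,0,0;0,0,0,0,0,0,0" --only "pos|ft"

```text
tool_pos: [0.4613, 0.3504, 0.0391]
ft_force: [-0.0, 0.2, -2.5]
```

>>> jog_arm --increments "0,0,0,0.0128,0,0,0;0,0,0,0,0,0,0" --only "pos|ft"

```text
tool_pos: [0.4612, 0.3503, 0.038]
ft_force: [-0.0, 0.3, -2.5]
```

Converted, 0.0007 m is 0.0112.

>>> jog_arm --increments "0,0,0,0.0112,0,0,0;0,0,0,0,0,0,0" --only "pos|ft"

```text
tool_pos: [0.4612, 0.3503, 0.0373]
ft_force: [0.1, 0.4, -2.5]
```

Converted, 0.001 m is 0.016.

>>> jog_arm --increments "0,0,0,0.016,0,0,0;0,0,0,0,0,0,0" --only "pos|ft"

```text
tool_pos: [0.4612, 0.3502, 0.0362]
ft_force: [0.3, 0.5, -2.5]
```

>>> jog_arm --increments "0,0,0,0.0096,0,0,0;0,0,0,0,0,0,0" --only "pos|ft"

```text
tool_pos: [0.4613, 0.3503, 0.0359]
ft_force: [-0.6, -0.5, -1.0]
```

Converted, 0.0004 m is 0.0064.

>>> jog_arm --increments "0,0,0,0.0064,0,0,0;0,0,0,0,0,0,0" --only "pos|ft"

```text
tool_pos: [0.4613, 0.3503, 0.0358]
ft_force: [-1.0, 0.1, 3.8]
```

>>> jog_arm --increments "1,0,0,0,0,0,0;1,0,0,0,0,0,0;1,0,0,0,0,0,0;1,0,0,0,0,0,0;1,0,0,0,0,0,0;1,0,0,-0.32,0,0,0;1,0,0,-0.8,0,0,0;1,0,0,-0.96,0,0,0" --only "pos|wid|ft"

```text
tool_pos: [0.4605, 0.3498, 0.1656]
ft_force: [1.2, 1.3, 0.4]
width: 1.0
```

>>> jog_arm --increments "1,-0.8,0,-0.32,0,0,0;1,-0.8,0.32,0,0,0,0;1,-0.8,0.32,0,0,0,0;1,-0.8,0.32,0,0,0,0;1,0,0,0,0,0,0;1,0,0,0,0,0,0" --only "clock|pos"

```text
clock: 38.85
tool_pos: [0.4259, 0.1449, 0.1855]
```

```bash
python3 - <<'E'
from h import *
for n in ["top","scene"]:
    f=grab_frame(n); W=cloud(f); save(f["color"],"end_"+n+".png")
    for k,c,r,a,b in [("motor",(.461,.35),.06,.036,.055),("spool",(.4555,-.3315),.06,.04,.056),("batt",(.5155,-.1156),.08,.028,.05)]:
        P=blob(W,c,r,a,b); print(n,k,len(P),rect(P) if len(P)>5 else "",np.median(P[:,2]))
    P=outline(f,(.461,.35),.1,.01,"grey"); print(rect(P))
E
```

```text
top motor 8 (array([458.1, 372.2]), array([14.3,  5.8]), 4.7) 0.047005753623600696
top spool 265 (array([ 458.5, -330.3]), array([59.5, 59.6]), 89.3) 0.05035374930740825
top batt 457 (array([ 517.1, -117.8]), array([109.4,  46.3]), 24.4) 0.037974087484774564
(array([461.2, 321.4]), array([160. , 149.9]), 30.8)
scene motor 131 (array([462. , 347.6]), array([41.7, 48.6]), 63.2) 0.04470414643273341
scene spool 247 (array([ 455.4, -331.3]), array([57.1, 64.4]), 86.4) 0.04919575084133772
scene batt 425 (array([ 516.8, -115.6]), array([110.9,  47.6]), 23.4) 0.03616260640806213
(array([456.1, 357.7]), array([102. , 116.4]), 29.6)
```

View pics/end_scene.png

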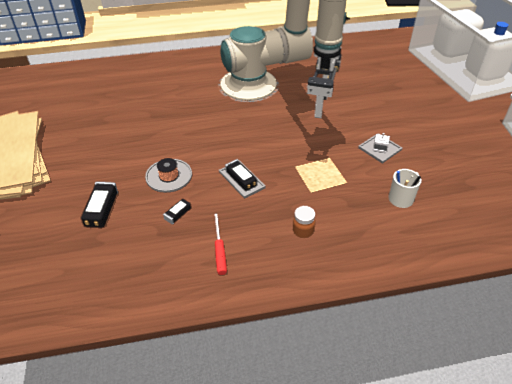

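View pics/end_top.png

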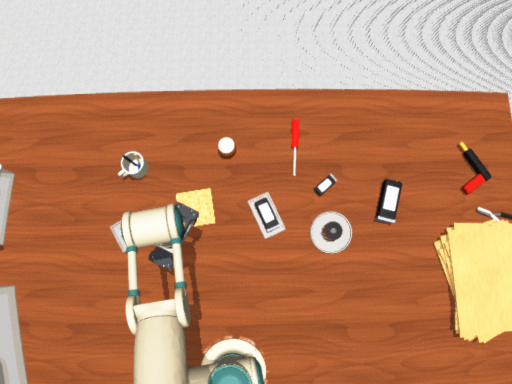

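The end pictures show the spool in the round tray (top 331,232), the battery in the long tray (top 266,214), the motor in the square tray (scene 382,143) and the mat empty. The mug, jar and screwdriver have not moved. All three parts are within about 3 mm of centre and flat, so I'll hand it in.

```bash
python3 -c "
from bench import *
print(sign_off())"
```

```text
the job is handed in; nothing more can be done
None
```

The job is handed in at about 39 s on the robot's clock: the spool, motor and battery each sit flat and upright within about 3 mm of the middle of their own trays, the motor went by way of the mat, and the mug, jar and screwdriver were not touched.

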